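Bring a spread snap ring to its groove on an axle stub and hold it there

ROBOT

A 7-joint arm with a two-finger parallel gripper is mounted at the origin on a cart in front of the work surface, level with it; the furniture and walls round the work are solid. World frame = base frame: x ahead of the robot, y to its left, z up, the work surface at z = 0. Lengths are in mm, angles in degrees, forces in N, time in s.
With the tool pointing down it reaches from about 350 to 900 mm from the base axis. Payload 7.2 kg.
Tool frame: the origin (TCP) lies at the very end of the fingers, on their centre line; the grasp point (between the pads) lies bot.tcp_to_grasp behind it (bot.tcp_to_grasp is the distance from the TCP to the grasp point, in mm); z points along the fingers, y is the line along which they close (so a half turn about z gives the same grasp; the last joint's range is limited). The gripper opens to 85 mm and grips with 20 to 120 N. Pads are 22 mm wide; open, the fingers measure 114 mm over their backs; the gripper's body (76 mm by 85 mm) begins 54 mm behind the grasp point. The pads swing forward as they close: fully open they stand 13 mm farther back than shut.
Start: joints at [-77.475, 23.554, -0.728, 91.456, 0.321, 64.991, -4.71], TCP at [176.812, 599.472, 231.297] pointing down, gripper open.
Joint ranges: [-169.25, 169.25], [-16.82, 113.86], [-84.01, 82.57], [7.8, 145.47], [-59.2, 239.2], [7.22, 106.19], [-163.78, 163.78]. Speed limits (degrees/s): [136.94, 136.94, 172.46, 172.46, 180, 180, 180].

INTERFACE

Orientations are given as [roll, pitch, yaw] about the fixed x, y, z axes, in that order (R = Rz(yaw) Ry(pitch) Rx(roll)).
In Python, from bench import sensors, optics, job_done, bot gives the robot as it stands.
- The arm moves only by the tool apply_moves, never from a script. Its argument "rows" is a list of rows, each a list of 7 numbers: the opening, from -1 (shut) to 1 (fully open), so that 0 is half open, then the shift along the tool's x, y, z in mm, then the turn, a rotation vector about the tool's x, y, z in rad. In form: [[gripper, dx, dy, dz, ax, ay, az], ...]. A call has 1 to 8 rows; each row shifts and turns the commanded pose from where the row before left it, along the tool's axes as they then stand; what a row does not reach is not made up. A row lasts 1/12 s, in which the tool goes at most 41.7 mm and 7.16 degrees, less where a joint would pass 70% of its speed; a pose out of reach is approached as far as the arm can. A call is refused whole if a number of a shift passes 41.7 or a number of a turn 0.125, either way. A call with a gripper value outside its range is refused whole. The fingers move at their own pace and stop on an object; "force" is the grip in N (left out, the last holds). Time passes only in rows, so rows that do not move let the fingers close. It gives the time, the measured TCP pose, the force, the opening and the grip force at its end, in the units of the state.
- sensors.get_obs(): the state, without advancing time (a new reading comes with each control period).
- optics.read_camera(name): name is "scene" or "top" or "wrist"; returns the picture (420x560x3 uint8, blue, green, red); there is no depth.
- optics.camera_model(name): a dict with "fx", "fy", "cx", "cy" (pixels), "eye" and "orientation" of the camera in the world. Camera axes: x right, y down, z forward; pixel columns grow to the right and rows downward; lengths in mm; the calibration is good to about 2 mm. The wrist camera is an equidistant fisheye: a pixel r from the principal point sees the ray r / f radians off the axis. A picture is of the moment at which its call begins: read the wrist's pose just before it. camera_model takes no time and is no camera call; for the wrist camera it gives the pose at the moment of the call.
- job_done(): hands the job in; it is judged then, once.
The state is a dict: "time_s": time; "joint_pos": joint angles; "qd": joint speeds; "joint_efforts": joint torques, N m; "tool_pos": TCP position; "tool_rot": TCP orientation; "contact_force": force on the tool from outside, world axes, zero at the start; "torque": the same for the moment, N m; "grip_width": finger opening in mm; "grip_force": force on a finger pad.
Only numpy, scipy, OpenCV 4.12 (cv2) and the standard library are available. Lean on these libraries where they do the work, as an engineer would, in place of code of your own. Each camera call takes 0.05 s, during which the arm holds its last target. There are 200 camera calls.

TASK

The ring pliers lie on their rest with a snap ring on their tips, the ring parked under the hood. Squeeze the grips fully to spread the ring, draw the pliers straight back out from under the hood, bring them level to the axle stand, and slide the spread ring straight down over the axle until it is at its groove, just above or lightly on the washer and centred round the axle. Finish there while still holding the pliers level with the ring spread: do not let go or press down hard, and leave the other things on the table alone.

Things in the scene. Friction and masses are not known exactly. Their poses are not given: they have to be found in the camera images.
- pliers: Steel ring pliers, 0.26 kg, lying level on the rest, a snap ring fixed on their two bent-down tips. Origin: jaw pivot, at the underside; x to the nose, z up. Body: bar 24 mm wide, x=-98 to 5, z=0 to 16 mm. Jaws run to x=60 mm (z=4 to 12), thin pins go down from x=55 mm to the ring, a 4 mm wire at z=-28 to -24 mm. Nothing reaches beyond x=87 mm. The ring does not come off.
- grip_mid (a point): Midway between the pliers' two black grips, near the centre of mass, 55 mm behind the pivot and 8 mm above the underside; axes as the pliers. The grips (85 mm long, x=-42 to 42 from here, 18 mm high) lie either side of the body and slide straight inward: 62 mm over their flat outer faces when free, 44 mm at the stop, always parallel and symmetric about this point.
- clip_center (a point): Fixed point of the pliers where the centre of the spread ring lies, in the ring's mid-plane: 117 mm ahead of and 34 mm below grip_mid. Free, the ring's opening is 24 mm; fully spread it is 32 mm, the ring then 48 mm wide over its ears, reaching 21 mm ahead of this point and 14 mm behind it.
- grip_left (a joint): How far each grip is squeezed inward, in m: 0 free, 0.009 at the stop (ring fully spread). Both grips move alike. Springs push them out: about 4 N on each grip starts them, 9 N holds them at the stop.
- rest: Fixed rest: base 215x84x8 mm, central rail 20 mm wide, 45 mm high (x=-102 to -14 mm) carrying the pliers' body, and a grey hood over the ring. Origin on the table under the pliers' pivot (within 4 mm); x from rail to hood, z up. The pliers lie along x, underside at z=45 mm; draw them back (-x) 35 to 50 mm to bring the ring into the open gap between hood and rail, then lift.
- hood_edge (a point): Middle of the lower front edge of the hood's roof, 53 mm ahead of the rest's origin, z=69 mm. The hood covers x=53 to 105 mm, is 72 mm wide inside, its top at z=73 mm; it is closed above, at both sides and at the far end, open only towards the rail.
- stand: Axle stand, fixed: dark steel base 110x110x12 mm carrying an upright axle stub 27 mm in diameter; a gear 71 mm across sits on it from z=45 to 57 mm with a steel washer 48 mm across on top (z=57 to 60 mm). Origin on the table on the axle's axis, z up.
- seat (a point): On the axle's axis, at the top face of the washer, 60 mm above the table. The groove (24 mm in diameter) runs directly above the washer, from this height to 7 mm above it. A ring lying on the washer has its mid-plane 2 mm above this point.
- axle_top (a point): Centre of the axle's top end, 83 mm above the table; the top 5 mm are tapered from 27 mm to 19 mm in diameter. A ring that is not spread does not go over the axle.
- wheel_a: Bystander, loose: black-tyred wheel lying flat, 52 mm across, 21 mm high; origin at the centre of its underside. Leave it alone.
- gear_small: Bystander, loose: small gear lying flat, 37 mm across, 12 mm high; origin at the centre of its underside. Leave it alone.
- battery_block: Bystander, loose: grey battery block 49x104x26 mm; origin at the centre of its underside. Leave it alone.
- plate: Bystander, loose: grey perforated plate 47x114x7 mm; origin at the centre of its underside. Leave it alone.
- controller_box: Bystander, loose: light grey controller box 72x101x26 mm; origin at the centre of its underside. Leave it alone.
- tape: Bystander, loose: tape measure 35x73x52 mm; origin at the centre of its underside. Leave it alone.
Mind the look-alikes: they are no part of the job. There is more than one size of the pliers; the job needs the largest.

How it is judged (in metres and radians):
On the way, in this order (a step that is already met when the one before it is completed fails the run):
1. the gripped pliers are drawn back so that the ring is out from under the hood (x of clip_center in the frame of rest below 0.035 m and contact force between the fingers and pliers above 5 N), for 0.05 s.
2. the ring, spread, is over the end of the axle and in line with it (value of joint grip_left above 0.007 m and contact force between the fingers and pliers above 5 N and horizontal distance between clip_center and seat below 0.007 m and z of clip_center in the frame of seat above 0.022 m), for 0.05 s.
At the end, for the whole second after the job is handed in: The fingers hold the pliers (over 5 N), each grip squeezed over 7 mm; the ring's centre is within 4 mm of the axle's axis, its mid-plane 0 to 6 mm above the washer; the pliers are level within 0.12 rad, still, and press on the stand with under 15 N (value of joint grip_left above 0.007 m and contact force between the fingers and pliers above 5 N and horizontal distance between clip_center and seat below 0.004 m and z of clip_center in the frame of seat between 0 and 0.006 m and angle between pliers's own z axis and vertical below 0.12 rad and contact force between pliers and stand below 15 N and linear speed of pliers below 0.02 m/s); the arm keeps its last pose, push and grip.
It fails at once if another thing on the table is moved more than 3 cm (distance of any of wheel_a, gear_small, battery_block, plate, controller_box, tape from where it was at the start of the episode above 0.03 m).
It also fails if it takes over 43 s, if anything falls off the work surface, if the arm or the gripper's body presses on something with over 40 N, if the wrist force passes 120 N, or if a joint passes its speed limit or range.

## Working session

There is one attempt and no reset: what is moved stays moved. The work goes in short steps, Python scripts to look and compute and a tool call to move; the robot and the scene stay as the last step left them, time stands still between calls to the robot, and variables do not carry over. Pictures are saved under pics/ and viewed, at most 10 in all, crops included, and the job is handed in when it is done.

Besides the shell and the picture viewer there is one more tool, called as name([rows], argument=value, ...), one row to a line, values as JSON. apply_moves: Moves the arm, as the interface text tells. Its arguments: {"type":"object","properties":{"rows":{"type":"array"},"force":{"type":"number"}},"required":["rows"]}

```bash
mkdir -p pics
python3 - <<'E'
from bench import sensors, optics, bot
import cv2
print(sensors.get_obs(), bot.tcp_to_grasp)
for n in ("scene","top","wrist"):
    m=optics.camera_model(n); print(n,m)
    cv2.imwrite(f"pics/{n}0.png",optics.read_camera(n))
E
```

```text
{'time_s': 0.0, 'joint_pos': array([-77.47388824,  23.59956628,  -0.73015892,  91.50536005,
         0.32241668,  64.9905899 ,  -4.71004062]), 'qd': array([-0.08155364, -0.05090173, -0.09726275, -0.06711954,  0.01005809,
       -0.053956  , -0.03736313]), 'joint_efforts': array([ 6.34338339e-04, -6.00623202e+01,  6.82688132e-01, -2.99405158e+01,
        1.38449133e-02,  1.06930139e-02,  1.05512689e-05]), 'tool_pos': array([176.70300745, 598.96942899, 230.44845001]), 'tool_rot': array([-1.79906827e+02,  7.33210611e-03,  1.63569737e+02]), 'contact_force': array([0.25417096, 0.1505805 , 0.73949044]), 'torque': array([ 0.0034968 , -0.00746978, -0.00600874]), 'grip_force': 0.0, 'grip_width': 85.2522969126385} 18.700000000000003
scene {'fx': 416.80754251240023, 'fy': 416.80754251240023, 'cx': 276.8527557788046, 'cy': 208.45446436863227, 'eye': array([ 102.41285635, -803.02646012, 1154.14653531]), 'orientation': array([-139.15718452,   -0.32344893,  -27.80771975])}
top {'fx': 518.0476834352997, 'fy': 518.0476834352997, 'cx': 285.5784711261482, 'cy': 211.75671688679034, 'eye': array([ 242.7863563 ,   19.83666314, 1499.6742085 ]), 'orientation': array([-167.81844908,    0.23555864,  -95.62092856])}
wrist {'fx': 325.19226210127806, 'fy': 325.19226210127806, 'cx': 282.46104834248104, 'cy': 209.33900369334071, 'eye': array([101.67859601, 622.22198373, 371.9292986 ]), 'orientation': array([1.61757785e+02, 9.13852416e-02, 7.35358647e+01])}
```

View pics/top0.png

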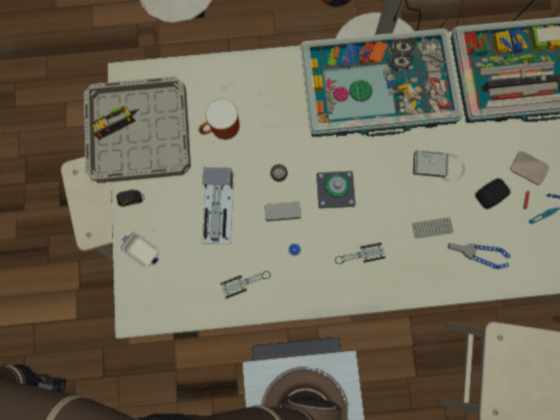

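View pics/scene0.png

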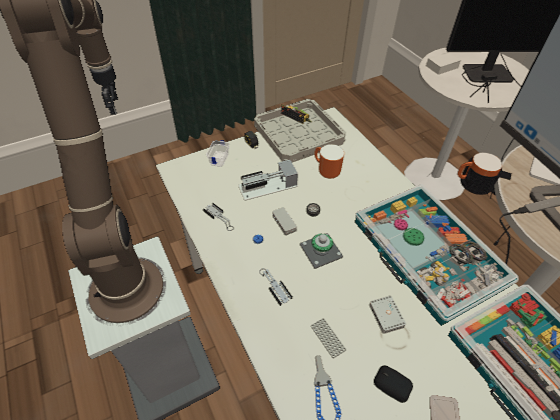

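Candidates in the top view are the pliers on the rest with hood (217,205), the small loose pliers (245,284) and (360,254), and the blue-handled tool (480,255). By the description it's the one on the rest. The stand is the dark base with the green gear at (336,188). Next, a close crop to check the choice.

```bash
cat > h.py <<'E'
import numpy as np, cv2
from scipy.spatial.transform import Rotation as R
from bench import sensors, optics, bot
def ray(n,u,v,m=None):
    m=m or optics.camera_model(n)
    x,y=(u-m['cx'])/m['fx'],(v-m['cy'])/m['fy']
    if n=='wrist':
        r=np.hypot(x,y); s=np.sin(r)/r if r else 1; d=np.array([x*s,y*s,np.cos(r)])
    else: d=np.array([x,y,1])
    return np.array(m['eye']),R.from_euler('xyz',m['orientation'],degrees=True).apply(d)
def onz(n,u,v,z,m=None):
    e,d=ray(n,u,v,m); return e+d*(z-e[2])/d[2]
def proj(n,p,m=None):
    m=m or optics.camera_model(n)
    q=R.from_euler('xyz',m['orientation'],degrees=True).inv().apply(np.array(p)-m['eye'])
    if n=='wrist':
        r=np.hypot(q[0],q[1]); t=np.arctan2(r,q[2]); k=t/r if r else 0
        return m['cx']+m['fx']*q[0]*k, m['cy']+m['fy']*q[1]*k
    return m['cx']+m['fx']*q[0]/q[2], m['cy']+m['fy']*q[1]/q[2]
E
python3 - <<'E'
from h import *
a=cv2.imread('pics/top0.png')
c=cv2.resize(a[160:250,190:365],None,fx=4.5,fy=4.5,interpolation=cv2.INTER_CUBIC)
cv2.imwrite('pics/crop1.png',c)
print(onz('top',217,205,53),onz('top',217,177,73),onz('top',336,188,60))
E
```

```text
[593.31242861 188.85072029  53.        ] [670.46660812 180.75132662  73.        ] [ 607.77900627 -155.56446033   60.        ]
```

View pics/crop1.png

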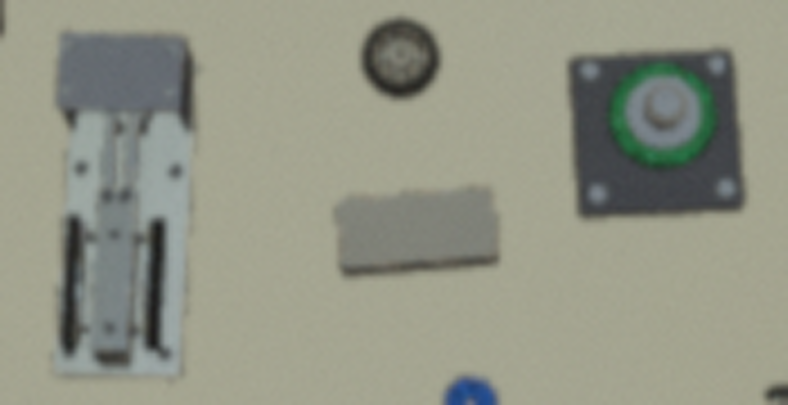

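The crop confirms it: the body with two black grips at (71,285) and (156,285), the hood at (122,72), and the washer and axle at (662,113). Two loose things, the wheel and the grey block, lie between the rest and the stand, so I'll carry high.

Run:
```python
from h import *
def c(u,v,z): return onz('top',(u+.5)/4.5-.5+190,(v+.5)/4.5-.5+160,z)
np.set_printoptions(precision=1,suppress=True)
L0,L1=c(72,217,62),c(68,353,62);R0,R1=c(156,217,62),c(153,350,62)
print(L0,L1,R0,R1,'mid',(L0+L1+R0+R1)/4)
for a,b in((L0,L1),(R0,R1)):
    d=a-b;print(np.degrees(np.arctan2(d[1],d[0])),np.linalg.norm(d))
H=[c(60,34,73),c(187,37,73),c(189,112,73),c(57,108,73)];print(H)
print('washer',c(662,113,60),'axle',c(664,104,83))
```

```text
[586.1 220.6  62. ] [499.4 228.8  62. ] [580.8 167.8  62. ] [496.1 175.8  62. ] mid [540.6 198.3  62. ]
-5.39907212123604 87.0293355968535
-5.451454157234987 85.1197180061668
[array([703.7, 218.9,  73. ]), array([693.7, 138.3,  73. ]), array([644.2, 140.8,  73. ]), array([655.1, 223.9,  73. ])]
washer [ 617.2 -158.8   60. ] axle [ 617.  -157.9   83. ]
```

apply_moves([
  [1,0,0,0,0,0,0.123],
  [1,0,0,0,0,0,0.123],
  [1,0,0,0,0,0,0.123],
  [1,0,0,0,0,0,0.123],
  [1,0,0,0,0,0,0.123],
  [1,0,0,0,0,0,0.123],
  [1,0,0,0,0,0,0.123],
  [1,0,0,0,0,0,0.123],
])

```text
time_s: 0.82
tool_pos: [176.7, 599.3, 230.9]
tool_rot: [-180.0, 0.0, 106.8]
contact_force: [-0.7, 0.1, -0.1]
grip_width: 85.4
grip_force: 0.0
```

apply_moves([
  [1,0,0,0,0,0,0.123],
  [1,0,0,0,0,0,0.123],
  [1,0,0,0,0,0,0.123],
  [1,0,0,0,0,0,0.123],
  [1,0,0,0,0,0,0.123],
  [1,0,0,0,0,0,0.123],
  [1,0,0,0,0,0,0.123],
  [1,0,0,0,0,0,0.123],
])

```text
time_s: 1.48
tool_pos: [176.7, 599.3, 231.0]
tool_rot: [180.0, 0.0, 50.5]
contact_force: [0.3, 0.3, -0.1]
grip_width: 85.7
grip_force: 0.0
```

apply_moves([
  [1,0,0,0,0,0,0.123],
  [1,0,0,0,0,0,0.123],
  [1,0,0,0,0,0,0.123],
  [1,0,0,0,0,0,0.123],
  [1,0,0,0,0,0,0.123],
  [1,0,0,0,0,0,0.123],
  [1,0,0,0,0,0,0.123],
  [1,0,0,0,0,0,0.123],
])

```text
time_s: 2.15
tool_pos: [176.6, 599.3, 231.0]
tool_rot: [180.0, 0.0, -5.9]
contact_force: [0.5, 0.8, -0.6]
grip_width: 85.4
grip_force: 0.0
```

apply_moves([
  [1,25,23,5,0,0,0],
  [1,25,23,5,0,0,0],
  [1,25,23,5,0,0,0],
  [1,25,23,5,0,0,0],
  [1,25,23,5,0,0,0],
  [1,25,23,5,0,0,0],
  [1,25,23,5,0,0,0],
  [1,25,23,5,0,0,0],
])

```text
time_s: 2.82
tool_pos: [358.6, 395.6, 191.0]
tool_rot: [-180.0, 0.0, -5.5]
contact_force: [0.6, 0.6, -0.0]
grip_width: 85.3
grip_force: 0.0
```

apply_moves([
  [1,25,23,5,0,0,0],
  [1,25,23,5,0,0,0],
  [1,25,23,5,0,0,0],
  [1,25,23,5,0,0,0],
  [1,25,23,5,0,0,0],
  [1,25,23,5,0,0,0],
  [1,25,20,5,0,0,0],
  [1,25,20,5,0,0,0],
])

```text
time_s: 3.48
tool_pos: [540.5, 199.0, 150.9]
tool_rot: [-180.0, 0.0, -5.6]
contact_force: [0.7, 0.3, -0.2]
grip_width: 85.3
grip_force: 0.0
```

Run:
```python
from h import *
s=sensors.get_obs();m=optics.camera_model('wrist');print(s['tool_pos'],s['tool_rot'],m)
cv2.imwrite('pics/w1.png',optics.read_camera('wrist'))
```

```text
[540.54575568 199.01723383 150.91007371] [-1.79993596e+02  2.26468707e-02 -5.56942036e+00] {'fx': 325.19226210127806, 'fy': 325.19226210127806, 'cx': 282.46104834248104, 'cy': 209.33900369334071, 'eye': array([622.99346713, 191.38468725, 292.2735097 ]), 'orientation': array([ 1.61655504e+02,  4.09599472e-03, -9.56015553e+01])}
```

View pics/w1.png

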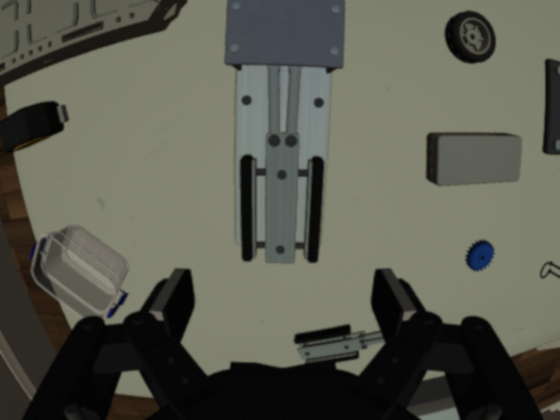

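The wrist view shows the hood at (285,33), the black grips at x≈249 and x≈316 (rows 155–262), with the open fingers aligned on either side.

```bash
cat >> h.py <<'E'
def w1():
    return dict(fx=325.19226210127806,fy=325.19226210127806,cx=282.46104834248104,cy=209.33900369334071,eye=np.array([622.99346713,191.38468725,292.2735097]),orientation=np.array([161.655504,4.09599472e-03,-95.6015553]))
E
python3 - <<'E'
from h import *
np.set_printoptions(precision=1,suppress=True)
m=w1();f=lambda u,v,z:onz('wrist',u,v,z,m)
a=cv2.imread('pics/w1.png').max(2)
for r in (165,180,195,210,225,238): # dark runs
    x=np.where(a[r,230:335]<45)[0]+230; print(r,x)
g=[f(249,158,62),f(249,260,62),f(316,158,62),f(315,260,62)];print(g,sum(g)/4)
p=[f(282,135,61),f(281,263,61)];print('body',p,np.degrees(np.arctan2(*(p[0]-p[1])[1::-1])))
h=[f(226,66,73),f(343,67,73)];print('hood front',h,sum(h)/2)
E
```

```text
165 [241 242 243 244 245 246 247 248 249 250 251 313 314 315 316 317 318 319
 320 321 322]
180 [241 242 243 244 245 246 247 248 249 250 251 312 313 314 315 316 317 318
 319 320 321 322]
195 [241 242 243 244 245 246 247 248 249 250 251 311 312 313 314 315 316 317
 318 319 320 321]
210 [241 242 243 244 245 246 247 248 249 250 251 311 312 313 314 315 316 317
 318 319 320]
225 [242 243 244 245 246 247 248 249 250 251 310 311 312 313 314 315 316 317
 318 319]
238 [242 243 244 245 246 247 248 249 250 251 309 310 311 312 313 314 315 316
 317 318]
[array([587.9, 218.9,  62. ]), array([507.3, 229.5,  62. ]), array([583.3, 171.1,  62. ]), array([502.2, 177.2,  62. ])] [545.2 199.2  62. ]
body [array([601.9, 193.8,  61. ]), array([501.8, 204.5,  61. ])] -6.081171951631786
hood front [array([654.1, 226. ,  73. ]), array([645.9, 148.7,  73. ])] [650.  187.4  73. ]
```

apply_moves([
  [1,4.5,-0.6,15,0,0,0.007],
  [1,0,0,20,0,0,0],
  [1,0,0,20,0,0,0],
  [1,0,0,20,0,0,0],
  [1,0,0,20,0,0,0],
  [1,0,0,15,0,0,0],
  [1,0,0,10,0,0,0],
  [1,0,0,0,0,0,0],
], force=60)

```text
time_s: 4.2
tool_pos: [542.9, 200.2, 29.3]
tool_rot: [179.9, 0.2, -6.0]
contact_force: [0.3, 0.8, 0.2]
grip_width: 85.8
grip_force: 0.0
```

apply_moves([
  [-1,0,0,0,0,0,0],
  [-1,0,0,0,0,0,0],
  [-1,0,0,0,0,0,0],
  [-1,0,0,0,0,0,0],
  [-1,0,0,0,0,0,0],
  [-1,0,0,0,0,0,0],
  [-1,0,0,0,0,0,0],
  [-1,0,0,0,0,0,0],
])

```text
time_s: 4.87
tool_pos: [545.5, 200.7, 33.5]
tool_rot: [-179.9, -0.1, -6.0]
contact_force: [-1.2, -0.9, 10.8]
grip_width: 42.7
grip_force: 60.2
```

apply_moves([
  [-1,0,0,-2,0,0,0],
  [-1,-4,0,0,0,0,0],
  [-1,-7,0,0,0,0,0],
  [-1,-7,0,0,0,0,0],
  [-1,-7,0,0,0,0,0],
  [-1,-7,0,0,0,0,0],
  [-1,-6,0,0,0,0,0],
  [-1,-5,0,0,0,0,0],
])

```text
time_s: 5.53
tool_pos: [501.1, 205.3, 33.5]
tool_rot: [-180.0, -0.0, -6.0]
contact_force: [2.1, -0.4, 0.1]
grip_width: 42.6
grip_force: 61.5
```

apply_moves([
  [-1,0,0,0,0,0,0],
  [-1,0,0,0,0,0,0],
])

```text
time_s: 5.7
tool_pos: [500.3, 205.4, 33.4]
tool_rot: [-180.0, 0.1, -5.9]
contact_force: [-3.3, 1.0, 8.0]
grip_width: 42.6
grip_force: 62.0
```

Run:
```python
from h import *
s=sensors.get_obs();m=optics.camera_model('wrist');print(s['tool_pos'],s['tool_rot'],m)
cv2.imwrite('pics/w2.png',optics.read_camera('wrist'))
```

```text
[500.25433486 205.35678527  33.44263843] [-1.79984634e+02  1.29074711e-01 -5.93834022e+00] {'fx': 325.19226210127806, 'fy': 325.19226210127806, 'cx': 282.46104834248104, 'cy': 209.33900369334071, 'eye': array([582.91886074, 197.15577983, 174.68399133]), 'orientation': array([ 1.61549645e+02,  1.69958127e-02, -9.59706161e+01])}
```

View pics/w2.png

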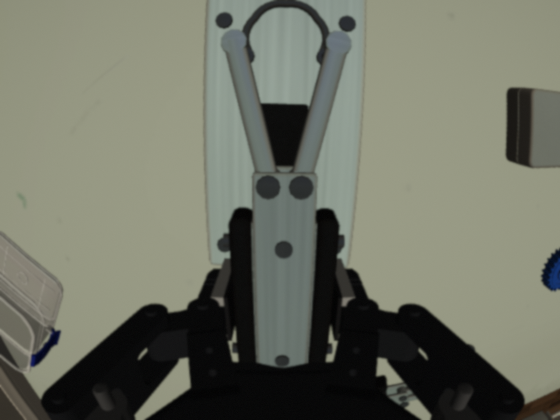

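The ring is spread and clear of the hood: its arc tops at (286,5) and the tips are at (234,41) and (339,41). Next, its position in the tool frame.

Run:
```python
from h import *
np.set_printoptions(precision=1,suppress=True)
m=dict(w1(),eye=np.array([582.91886074,197.15577983,174.68399133]),orientation=np.array([161.549645,.0169958127,-95.9706161]))
t=np.array([500.25,205.36,33.44]);Rt=R.from_euler('xyz',[180,0,-5.94],degrees=True)
f=lambda u,v,z:Rt.inv().apply(onz('wrist',u,v,z,m)-t)
a=cv2.imread('pics/w2.png').max(2)
print('col286',a[0:14,286]); print('row30',a[30,238:258],a[30,315:335])
print('tips',f(234,41,57),f(339,41,57),'front body',f(285,172,61))
print('ring front outer',f(286,0,19),'inner',f(286,8,19),'sides',f(247,45,19),f(325,45,19),f(243,30,19),f(328,30,19))
for x in(112,117,122):print(proj('wrist',t+Rt.apply([x,0,14.4]),m))
```

```text
col286 [ 50  48  47  43  39  34  42  82 126 146 151 152 152 151]
row30 [119 124 132 123  91  58  47  46  46  44  40  46  78 120 145 152 152 151
 150 150] [150 150 151 146 127  90  53  39  42  45  47  46  55  87 125 143 147 145
 139 135]
tips [106.9 -17.6 -23.6] [107.   19.7 -23.6] front body [ 59.2   0.5 -27.6]
ring front outer [135.    1.3  14.4] inner [130.7   1.2  14.4] sides [112.3 -17.   14.4] [112.4  19.5  14.4] [119.9 -18.9  14.4] [120.   21.   14.4]
(np.float64(283.3739065831709), np.float64(44.86643205805902))
(np.float64(283.3674801013645), np.float64(34.82967938815466))
(np.float64(283.3604889627852), np.float64(24.926136467758937))
```

apply_moves([
  [-1,0,0,-5,0,0,0],
  [-1,0,0,-12,0,0,0],
  [-1,0,0,-15,0,0,0],
  [-1,0,0,-15,0,0,0],
  [-1,0,0,-15,0,0,0],
  [-1,0,0,-14,0,0,0],
  [-1,0,0,-8,0,0,0],
  [-1,0,0,0,0,0,0],
])

```text
time_s: 6.42
tool_pos: [502.4, 205.2, 119.2]
tool_rot: [-179.9, -0.1, -6.0]
contact_force: [0.1, -0.5, -2.4]
grip_width: 42.8
grip_force: 61.3
```

apply_moves([
  [-1,0,9,0,0,0,0],
  [-1,2,18,0,0,0,0],
  [-1,3,25,0,0,0,0],
  [-1,3,25,0,0,0,0],
  [-1,3,25,0,0,0,0],
  [-1,3,25,0,0,0,0],
  [-1,3,25,0,0,0,0],
  [-1,3,25,0,0,0,0],
])

```text
time_s: 7.08
tool_pos: [501.8, 24.9, 116.4]
tool_rot: [179.9, 0.1, -6.0]
contact_force: [0.3, -0.5, -2.8]
grip_width: 42.5
grip_force: 61.3
```

apply_moves([
  [-1,3,25,0,0,0,0],
  [-1,3,25,0,0,0,0],
  [-1,3,25,0,0,0,0],
  [-1,3,25,0,0,0,0],
  [-1,3,25,0,0,0,0],
  [-1,2,20,0,0,0,0],
  [-1,2,16,0,0,0,0],
  [-1,1,10,0,0,0,0],
])

```text
time_s: 7.75
tool_pos: [503.7, -148.0, 116.5]
tool_rot: [179.9, 0.1, -6.1]
contact_force: [0.2, 0.2, -2.7]
grip_width: 42.5
grip_force: 61.3
```

apply_moves([
  [-1,0,0,0,0,0,0],
  [-1,0,0,0,0,0,0],
  [-1,0,0,0,0,0,0],
  [-1,0,0,0,0,0,0],
])

```text
time_s: 8.08
tool_pos: [505.1, -143.8, 117.0]
tool_rot: [-180.0, 0.0, -5.9]
contact_force: [0.2, -0.4, -3.2]
grip_width: 42.7
grip_force: 61.3
```

Run:
```python
from h import *
s=sensors.get_obs();m=optics.camera_model('wrist');print(s['tool_pos'],s['tool_rot'],m)
cv2.imwrite('pics/w3.png',optics.read_camera('wrist'))
t=optics.read_camera('top');cv2.imwrite('pics/top3.png',t)
```

```text
[ 505.10941523 -143.80956908  116.96016634] [-1.79962198e+02  4.16291187e-02 -5.85993084e+00] {'fx': 325.19226210127806, 'fy': 325.19226210127806, 'cx': 282.46104834248104, 'cy': 209.33900369334071, 'eye': array([ 587.5651164 , -151.95540435,  258.32331203]), 'orientation': array([ 1.61637398e+02,  3.75958845e-02, -9.58962407e+01])}
```

View pics/w3.png

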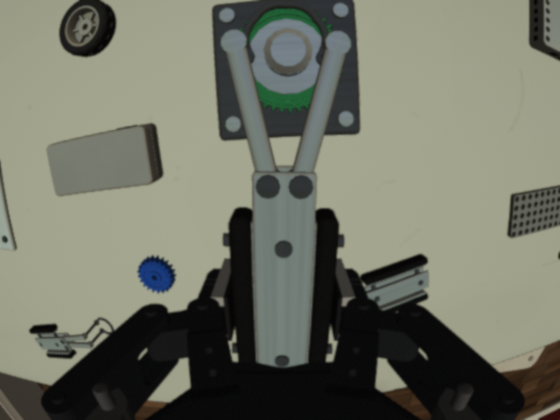

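The wrist view shows the ring nearly over the axle: axle top at about (289,50), washer around it, base bolts at (226,16), (340,10), (232,124) and (346,118).

Run:
```python
from h import *
np.set_printoptions(precision=1,suppress=True)
m=dict(w1(),eye=np.array([587.5651164,-151.95540435,258.32331203]),orientation=np.array([161.637398,.0375958845,-95.8962407]))
t=np.array([505.11,-143.81,116.96]);Rt=R.from_euler('xyz',[180,0,-5.9],degrees=True)
f=lambda u,v,z:Rt.inv().apply(onz('wrist',u,v,z,m)-t)
B=[f(*p,12) for p in((226.5,15.5),(340.5,10.5),(232.5,124.5),(346,118.5))];print('bolts',*B,sum(B)/4)
a=cv2.imread('pics/w3.png')
print('axle top',f(289,50,83))
hsv=cv2.cvtColor(a,cv2.COLOR_BGR2HSV);g=cv2.inRange(hsv,(40,90,30),(85,255,255));ys,xs=np.where(g)
k=(ys<115)&(abs(xs-288)<60);xs,ys=xs[k],ys[k];print('gear rows',ys.min(),ys.max(),'cols',xs.min(),xs.max())
P=np.array([f(x,y,57)[:2] for x,y in zip(xs,ys)]);(c,r)=cv2.minEnclosingCircle(P.astype(np.float32));print('gear',c,r)
cv2.imwrite('pics/z3.png',cv2.resize(a[0:130,205:365],None,fx=4.5,fy=4.5,interpolation=cv2.INTER_CUBIC))
```

```text
bolts [154.  -42.4 105. ] [158.3  43.  105. ] [ 68.7 -38.3 105. ] [ 73.6  47.6 105. ] [113.6   2.5 105. ]
axle top [112.9   2.9  34. ]
gear rows 8 112 cols 240 331
gear (112.95401763916016, 2.431090831756592) 34.571434020996094
```

View pics/z3.png

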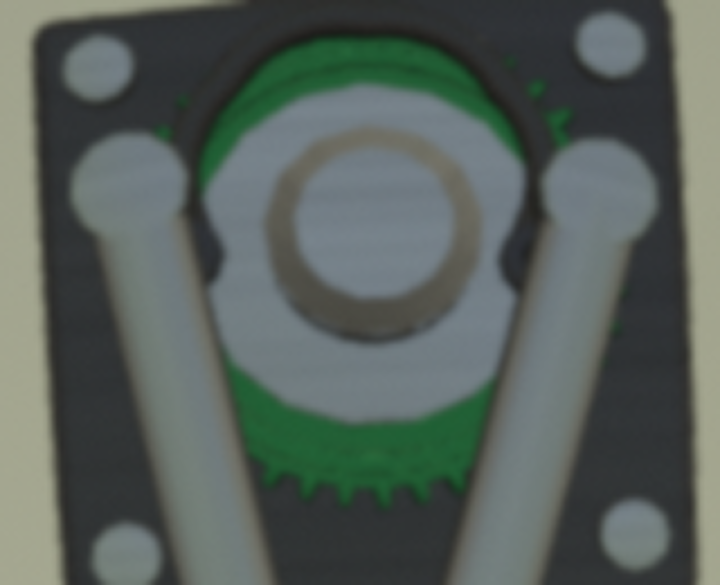

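apply_moves([
  [-1,-0.5,0.8,0,0,0,0],
  [-1,-0.5,0.8,0,0,0,0],
  [-1,0,0,4,0,0,0],
  [-1,0,0,4,0,0,0],
  [-1,0,0,4,0,0,0],
  [-1,0,0,0,0,0,0],
  [-1,0,0,0,0,0,0],
  [-1,0,0,0,0,0,0],
])

```text
time_s: 8.85
tool_pos: [503.9, -146.9, 105.2]
tool_rot: [180.0, 0.0, -6.0]
contact_force: [-0.2, 1.2, -2.2]
grip_width: 42.1
grip_force: 61.3
```

Run:
```python
from h import *
np.set_printoptions(precision=1,suppress=True)
s=sensors.get_obs();m=optics.camera_model('wrist');a=optics.read_camera('wrist')
print(s['tool_pos'],s['tool_rot'],m['eye'],m['orientation'])
np.save('m4.npy',m,allow_pickle=True)
t=s['tool_pos'];Rt=R.from_euler('xyz',s['tool_rot'],degrees=True)
f=lambda u,v,z:Rt.inv().apply(onz('wrist',u,v,z,m)-t)
print('clip px expected',proj('wrist',t+Rt.apply([114.1,1.05,14.4]),m))
cv2.imwrite('pics/z4.png',cv2.resize(a[0:130,205:365],None,fx=4.5,fy=4.5,interpolation=cv2.INTER_CUBIC))
g=lambda x,y,z:f((x+.5)/4.5-.5+205,(y+.5)/4.5-.5,z)
np.save('s4.npy',s,allow_pickle=True)
```

```text
[ 503.9 -146.9  105.2] [180.   0.  -6.] [ 586.3 -155.1  246.6] [161.7  -0.  -96. ]
clip px expected (np.float64(285.5889184239938), np.float64(40.75621283724084))
```

View pics/z4.png

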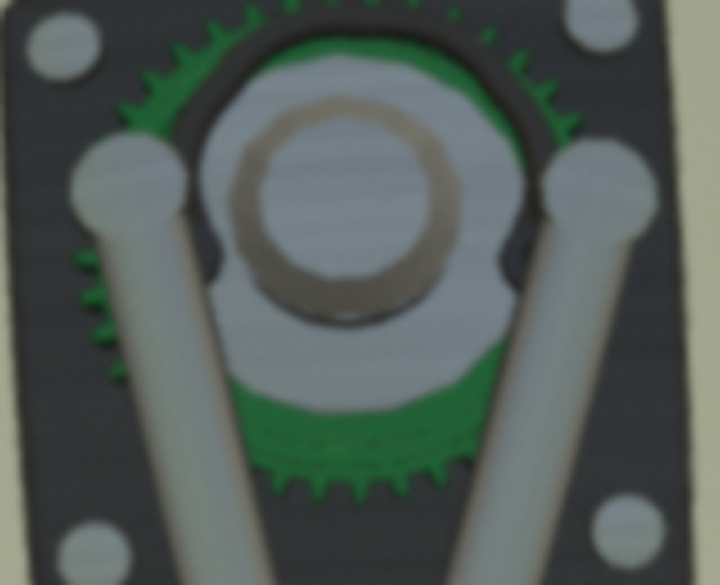

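The ring is now offset: the axle top is at crop (345,200), while the ring bore is centred on x≈362. The earlier frame was taken before the arm had settled, so I'll recompute.

Run:
```python
from h import *
np.set_printoptions(precision=2,suppress=True)
m=np.load('m4.npy',allow_pickle=True).item();s=np.load('s4.npy',allow_pickle=True).item()
t=s['tool_pos'];Rt=R.from_euler('xyz',s['tool_rot'],degrees=True)
g=lambda x,y,z:Rt.inv().apply(onz('wrist',(x+.5)/4.5-.5+205,(y+.5)/4.5-.5,z,m)-t)
print('top',g(345,198,83),'top edges',g(260,198,83),g(429,198,83),g(345,117,83),g(345,279,83))
print('78 edges',g(230,200,78),g(462,200,78),g(345,95,78),g(345,316,78))
B=[g(*p,12) for p in((63,46),(601,18),(94,558),(628,531))];print('bolts',sum(B)/4)
zr=t[2]-14.4
print('ring',zr,g(362,35,zr),'inner lr',g(199,170,zr),g(526,170,zr),'pins',g(129,185,zr+38),g(599,187,zr+38))
s=sensors.get_obs();print(s['tool_pos'])
```

```text
top [114.17  -0.99  22.19] top edges [114.28 -10.26  22.18] [114.25   8.17  22.19] [123.67  -0.99  22.18] [104.88  -1.    22.19]
78 edges [115.09 -13.95  27.18] [115.05  12.15  27.19] [127.63  -1.    27.18] [101.23  -1.02  27.19]
bolts [115.14  -1.03  93.18]
ring 90.80582102576058 [131.14   0.82  14.38] inner lr [116.08 -16.17  14.38] [116.16  17.91  14.38] pins [106.93 -17.91 -23.62] [106.87  19.28 -23.62]
[ 504.04 -146.87  105.29]
```

apply_moves([
  [-1,0.3,-0.9,0,0,0,0],
  [-1,0,-0.9,0,0,0,0],
  [-1,0,0,0,0,0,0],
  [-1,0,0,0,0,0,0],
  [-1,0,0,0,0,0,0],
  [-1,0,0,0,0,0,0],
  [-1,0,0,0,0,0,0],
  [-1,0,0,0,0,0,0],
])

```text
time_s: 9.57
tool_pos: [504.5, -145.0, 105.3]
tool_rot: [-180.0, -0.0, -6.0]
contact_force: [0.3, -0.2, -2.8]
grip_width: 42.3
grip_force: 61.3
```

apply_moves([
  [-1,0,0,2,0,0,0],
  [-1,0,0,3,0,0,0],
  [-1,0,0,3,0,0,0],
  [-1,0,0,3,0,0,0],
  [-1,0,0,2,0,0,0],
  [-1,0,0,1,0,0,0],
  [-1,0,0,0,0,0,0],
  [-1,0,0,0,0,0,0],
])

```text
time_s: 10.23
tool_pos: [504.5, -145.1, 91.2]
tool_rot: [180.0, 0.0, -6.0]
contact_force: [-0.1, -0.1, -1.9]
grip_width: 42.4
grip_force: 61.3
```

Free so far, so I'll lower the rest of the way.

apply_moves([
  [-1,0,0,2,0,0,0],
  [-1,0,0,3,0,0,0],
  [-1,0,0,3,0,0,0],
  [-1,0,0,3,0,0,0],
  [-1,0,0,1.5,0,0,0],
  [-1,0,0,1,0,0,0],
  [-1,0,0,0,0,0,0],
  [-1,0,0,0,0,0,0],
])

```text
time_s: 10.9
tool_pos: [504.5, -145.1, 77.7]
tool_rot: [180.0, 0.0, -6.0]
contact_force: [-0.2, 0.3, -3.2]
grip_width: 42.3
grip_force: 61.3
```

Run:
```python
from h import *
s=sensors.get_obs();a=optics.read_camera('wrist');print(s['tool_pos'],s['contact_force'])
cv2.imwrite('pics/z5.png',cv2.resize(a[0:130,205:365],None,fx=4.5,fy=4.5,interpolation=cv2.INTER_CUBIC))
```

```text
[ 504.47602496 -145.06554107   77.74022743] [-0.2214287   0.26868003 -3.22122524]
```

View pics/z5.png

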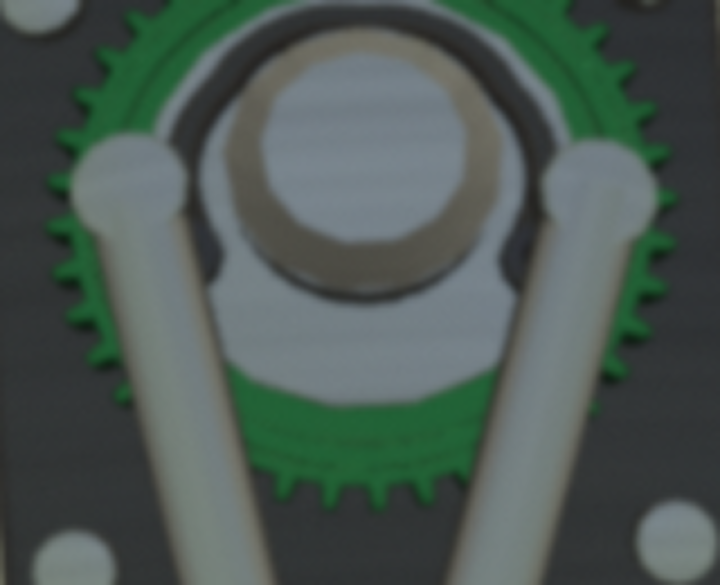

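apply_moves([
  [-1,0,0,0.5,0,0,0],
  [-1,0,0,0.5,0,0,0],
  [-1,0,0,0.5,0,0,0],
  [-1,0,0,0,0,0,0],
  [-1,0,0,0,0,0,0],
  [-1,0,0,0,0,0,0],
])

```text
time_s: 11.45
tool_pos: [504.5, -145.0, 76.4]
tool_rot: [-180.0, -0.0, -6.0]
contact_force: [-1.2, 0.7, -0.4]
grip_width: 42.2
grip_force: 61.4
```

Run:
```python
from h import *
np.set_printoptions(precision=2,suppress=True)
m=np.load('m4.npy',allow_pickle=True).item();s=np.load('s4.npy',allow_pickle=True).item()
t4=s['tool_pos'];Rt=R.from_euler('xyz',s['tool_rot'],degrees=True)
t=np.array([504.48,-145.07,77.74]);m['eye']=m['eye']+t-t4
g=lambda x,y,z:Rt.inv().apply(onz('wrist',(x+.5)/4.5-.5+205,(y+.5)/4.5-.5,z,m)-t)
print(g(364,147,83),g(260,147,83),g(469,147,83),g(364,52,83),g(364,242,83))
print('78',g(225,150,78),g(501,150,78),g(364,28,78),g(364,288,78))
print('bolts rear',g(75,572,12),g(676,541,12))
```

```text
[113.85   0.83  -5.28] [113.95  -8.62  -5.28] [114.01  10.38  -5.28] [123.3    0.84  -5.28] [104.68   0.82  -5.28]
78 [114.88 -12.23  -0.28] [114.95  13.82  -0.28] [127.32   0.89  -0.28] [100.95   0.87  -0.28]
bolts rear [ 69.75 -39.51  65.72] [74.43 45.85 65.73]
```

apply_moves([
  [-1,0,0,-0.3,0,0,0],
  [-1,0,0,0,0,0,0],
  [-1,0,0,0,0,0,0],
  [-1,0,0,0,0,0,0],
])

```text
time_s: 11.78
tool_pos: [504.5, -145.0, 76.6]
tool_rot: [180.0, -0.0, -6.0]
contact_force: [0.3, -0.3, -2.3]
grip_width: 42.2
grip_force: 61.4
```

```bash
python3 -c "
from bench import job_done,sensors
s=sensors.get_obs();print(s['tool_pos'],s['contact_force'],s['grip_force']);print(job_done())"
```

```text
[ 504.54266129 -144.99318068   76.57353912] [ 0.2821097  -0.3040534  -2.26090378] 61.375497579574585
the job is handed in; nothing more can be done
None
```

I handed the job in at about 12 s with the spread ring over the axle at its groove. By my measurements it is centred to well under 1 mm and about 2 mm above the washer top (lightly touching or just clear). The pliers are still gripped at 61 N and level; no verdict came back.

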